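# Sweep the loose spares off the repair board into the blue tray

## Robot

A 6-joint arm with a two-finger parallel gripper is mounted at the origin on the work surface. World frame = base frame: x ahead of the robot, y to its left, z up, the work surface at z = 0. Lengths are in m, angles in rad, forces in N, time in s.
With the tool pointing down it reaches from about 0.35 to 0.875 m from the base axis. Payload 15.5 kg.
Tool frame: the origin (TCP) lies between the finger pads; the fingertips stand 22 mm ahead of it and the grasp point (between the pads) lies 3 mm ahead of it; z points along the fingers, y is the line along which they close (so a half turn about z gives the same grasp; the last joint's range is limited). The gripper opens to 85 mm and grips with 20 to 120 N. Pads are 22 mm wide; open, the fingers measure 114 mm over their backs; the gripper's body (76 mm by 85 mm) begins 54 mm behind the grasp point. The pads swing forward as they close: fully open they stand 13 mm farther back than shut.
Start: joints at [-1.415, 0.494, 1.345, -0, 1.302, -0.096], TCP at [0.155, -0.605, 0.253] pointing down, gripper open.
Joint ranges: [-2.91, 2.91], [-0.82, 2.16], [0.22, 2.67], [-1.22, 4.37], [0.12, 2.79], [-3.08, 3.08]. Speed limits (rad/s): [1.89, 1.89, 2.57, 3.01, 3.01, 3.01].

## Interface

Orientations are given as [roll, pitch, yaw] about the fixed x, y, z axes, in that order (R = Rz(yaw) Ry(pitch) Rx(roll)).
In Python, from station import telemetry, eyes, arm gives the robot as it stands.
- The arm moves only by the tool servo_tool, never from a script. Its argument "targets" is one flat list of numbers, 5 for each row, row after row: the gripper command: -1 is shut, 1 is fully open, values between are in proportion, then the shift along the tool's x, y, z in units of 200 mm (1.0 is 200 mm), then the turn about the tool's z in units of 45 degrees (1.0 is 45 degrees). In form: [grip, x, y, z, turn, grip, x, y, z, turn, ...]. A call has 1 to 20 rows; each row is the pose to reach, as a shift and turn from the pose commanded when the call began, along the tool's axes at that moment; what a row does not reach only later rows make up. A row lasts 1/10 s, in which the tool goes at most 50 mm and 8.59 degrees, less where a joint would pass 70% of its speed; a pose out of reach is approached as far as the arm can. A call with a number of a shift or a turn outside -1 to 1 is refused whole. A call with a gripper value outside its range is refused whole. The fingers move at their own pace and stop on an object; "force" is the grip in N (left out, the last holds). Time passes only in rows, so rows that repeat a pose let the fingers close. It gives the time, the measured TCP pose, the force, the opening and the grip force at its end, in the units of the state.
- telemetry.read_state(): the state, without advancing time (a new reading comes with each control period).
- eyes.get_image(name): name is "scene" or "top"; returns a dict with "frame" (420x560x3 uint8, red, green, blue), "K" (3x3 intrinsics, pixels), "distortion" ([k1, k2, p1, p2, k3] as OpenCV has them; the pictures are not rectified), "R" (3x3) and "t" (3): a world point X has camera coordinates R X + t. Camera axes: x right, y down, z forward; pixel columns grow to the right and rows downward; lengths in m; the calibration is good to about 2 mm. A picture is of the moment at which its call begins. There is no depth.
- arm.job_done(): hands the job in; it is judged then, once.
Trained networks look in a picture, given as the dict that the camera call returned (one of the last four; its "shot" number tells which), for a name from the list of things; names that differ only in an ending like _2 or _b are one class to them, and where a whole thing is asked for, a point or a joint stands for the part that bears it (a point fixed in the world has none). Each returns a list of dicts, best first, with "p" (0 to 1); they miss things now and then, are a little off and sometimes report something else, mostly with a low value. They report only what shows in the picture. A call takes as long as a camera call.
- eyes.silhouettes(picture, thing): "region" (420x560 bool, what is visible of it) and "rect" ([left, top, width, height] in pixels, round what is visible of it).
- eyes.place_of(picture, thing): "location" ([row, column] in pixels: a listed point, or the origin of a listed thing).
The state is a dict: "t": time; "joints": joint angles; "joint_velocities": joint speeds; "tau": joint torques, N m; "ee_pos": TCP position; "tool_rot": TCP orientation; "force": force on the tool from outside, world axes, zero at the start; "moment": the same for the moment, N m; "grip_width": finger opening in m; "finger_force": force on a finger pad.
Only numpy, scipy, OpenCV 4.12 (cv2) and the standard library are available. Lean on these libraries where they do the work, as an engineer would, in place of code of your own. Each camera call takes 0.05 s, during which the arm holds its last target. There are 200 camera calls.

## Task

Clear the radio repair board: with the fingertips, sweep the four loose spares (two grey ferrite rings, the black control knob and the brass nut) sideways off the board's edge so that all of them drop into the blue tray, not the orange one. Only push them, never lift them, and leave the coax adapter and the red relay standing where they are on the board; do not disturb the mug, the screwdriver or the mouse on the desk.

Things in the scene. Friction and masses are not known exactly. Their poses are not given: they have to be found in the camera images.
- board: beech repair board, a fixed block 310 mm along its x, 260 mm along its y, 50 mm high: its flat top lies 50 mm above the desk. Origin: centre of its underside, z up. Along its two ends at x = +-149 mm runs a lip 12 mm wide and 12 mm high above the top; the two sides at y = +-130 mm are open, with a tray against each
- tray_blue: the blue open tray, fixed, 300 mm along x, 115 mm along y, 45 mm high (its rim is 5 mm below the board's top), walls and floor 4 mm. Origin: centre of its underside, z up. It stands along one open side of the board, parallel to it, its near wall 2.5 mm from the board; which side varies
- tray_orange: the orange open tray, the same size, along the board's other open side; nothing belongs in it
- ferrite_a: dark grey ferrite ring, lying flat, 32 mm outside, 16 mm hole, 13 mm high, about 30 g; slides freely. Origin: centre of its underside, z up
- ferrite_b: a second identical dark grey ferrite ring, lying flat, 32 mm outside, 16 mm hole, 13 mm high, about 30 g; slides freely. Origin: centre of its underside, z up
- knob: black control knob with an aluminium cap, standing flat on the board, 30 mm diameter, 16 mm high, about 25 g; slides freely. Origin: centre of its underside, z up
- nut: brass hexagon nut lying flat, 30 mm across flats, 35 mm across corners, 14 mm high, about 40 g; slides freely. Origin: centre of its underside, z up
- adapter: coax adapter, steel and brass, standing upright in the middle of the board, 26 mm diameter, 42 mm high, loose, 90 g; to be left alone. The spares start at least 60 mm from it along the board's x (centre to centre), some on each side. Origin: centre of its underside, z up
- relay: red relay, a block 28 x 36 x 35 mm high, standing in the middle of the board beside the adapter, loose, 110 g; to be left alone. The spares start at least 60 mm from it along the board's x (centre to centre). Origin: centre of its underside, z up
- mug: white mug, 80 mm diameter, 90 mm high, on the desk to the left, loose; leave alone. Origin: centre of its underside
- screwdriver: screwdriver lying on the desk to the right, loose; leave alone. Its length runs along its x
- mouse: blue computer mouse, 100 x 58 x 32 mm high, on the desk to the right, loose; leave alone. Origin: centre of its underside

How it is judged:
At the end, for the whole second after the job is handed in: All four spares (two ferrite rings, knob, nut) are inside the blue tray: each origin within the tray's outline (150 mm along its x and 57.5 mm along its y of its centre) and less than 40 mm above the tray's underside, below its rim. They may still rock a little there (x of ferrite_a in the frame of tray_blue between -0.15 and 0.15 m and y of ferrite_a in the frame of tray_blue between -0.0575 and 0.0575 m and z of each of ferrite_a, ferrite_b, knob, nut in the frame of tray_blue below 0.04 m and x of ferrite_b in the frame of tray_blue between -0.15 and 0.15 m and y of ferrite_b in the frame of tray_blue between -0.0575 and 0.0575 m and x of knob in the frame of tray_blue between -0.15 and 0.15 m and y of knob in the frame of tray_blue between -0.0575 and 0.0575 m and x of nut in the frame of tray_blue between -0.15 and 0.15 m and y of nut in the frame of tray_blue between -0.0575 and 0.0575 m); the robot touches nothing.
It fails at once if a spare is lifted: its origin rises more than 35 mm above the board's top (height (world z) of any of ferrite_a, ferrite_b, knob, nut above 0.085 m).
It fails at once if the coax adapter or the red relay is displaced by more than 20 mm or tipped over (distance of any of adapter, relay from where it was at the start of the episode above 0.02 m or angle between any of adapter, relay's own z axis and vertical above 0.5 rad).
It fails at once if the mug, screwdriver or mouse is displaced by more than 20 mm, or the mug tipped over (distance of any of mug, screwdriver, mouse from where it was at the start of the episode above 0.02 m or angle between mug's own z axis and vertical above 0.5 rad).
It also fails if it takes over 61 s, if anything falls off the work surface, if the arm or the gripper's body presses on something with over 40 N, if the wrist force passes 120 N, or if a joint passes its speed limit or range.

## Working session

There is one attempt and no reset: what is moved stays moved. The work goes in short steps, Python scripts to look and compute and a tool call to move; the robot and the scene stay as the last step left them, time stands still between calls to the robot, and variables do not carry over. Pictures are saved under pics/ and viewed, at most 10 in all, crops included, and the job is handed in when it is done.

Besides the shell and the picture viewer there is one more tool, called after "Request:" as name(argument=value, ...), one argument or row to a line, values as JSON. servo_tool: Moves the arm, as the interface text tells. Its arguments: {"type":"object","properties":{"targets":{"type":"array","items":{"type":"number"}},"force":{"type":"number"}},"required":["targets"]}

```bash
mkdir -p pics; cat > h.py <<'E'
import numpy as np, cv2
from station import telemetry, eyes, arm
def ray(im,row,col,z):
    u=cv2.undistortPoints(np.array([[[col,row]]],float),im["K"],np.array(im["distortion"],float))[0,0]
    R=np.array(im["R"]);t=np.array(im["t"]);d=R.T@np.array([u[0],u[1],1]);c=-R.T@t
    return c+d*(z-c[2])/d[2]
def save(im,n): cv2.imwrite(f"pics/{n}.png",im["frame"][:,:,::-1])
E
python3 - <<'E'
from h import *
s=telemetry.read_state();print(s["t"],s["ee_pos"],s["tool_rot"],s["grip_width"])
for n in("top","scene"):
    im=eyes.get_image(n);save(im,n+"0")
    Z=dict(board=0,tray_blue=0,tray_orange=0,ferrite_a=.05,knob=.05,nut=.05,adapter=.05,relay=.05,mug=0,mouse=0)
    for k,z in Z.items():
        for d in eyes.place_of(im,k)[:3]:
            if d["p"]>.2: print(n,k,round(d["p"],2),np.round(d["location"]),np.round(ray(im,*d["location"],z)[:2],3))
E
```

```text
0.0 [ 0.15506241 -0.60512616  0.25271128] [-3.14040531e+00 -1.34314723e-04  2.50763772e-01] 0.08541874019208458
top board 0.77 [213. 285.] [ 0.571 -0.007]
top tray_blue 0.96 [228. 219.] [0.533 0.169]
top tray_blue 0.57 [198. 116.] [0.619 0.444]
top tray_orange 0.79 [202. 357.] [ 0.598 -0.201]
top ferrite_a 0.67 [185. 266.] [0.635 0.04 ]
top ferrite_a 0.44 [177. 291.] [ 0.657 -0.025]
top knob 0.6 [258. 265.] [0.445 0.046]
top nut 0.57 [244. 313.] [ 0.479 -0.075]
top adapter 0.69 [203. 312.] [ 0.587 -0.077]
top relay 0.77 [216. 268.] [0.554 0.036]
top mug 0.88 [199. 116.] [0.617 0.444]
top mouse 0.77 [193. 447.] [ 0.618 -0.442]
scene board 0.7 [223. 276.] [ 0.585 -0.02 ]
scene tray_blue 0.75 [231. 334.] [0.527 0.169]
scene tray_blue 0.45 [223. 278.] [ 0.577 -0.013]
scene tray_orange 0.78 [208. 229.] [ 0.593 -0.2  ]
scene ferrite_a 0.63 [229. 282.] [0.65  0.037]
scene ferrite_a 0.53 [224. 262.] [ 0.66  -0.028]
scene knob 0.4 [196. 309.] [0.456 0.04 ]
scene nut 0.53 [190. 276.] [ 0.479 -0.074]
scene nut 0.34 [193. 173.] [ 0.665 -0.383]
scene adapter 0.41 [206. 263.] [ 0.577 -0.074]
scene relay 0.59 [214. 298.] [0.561 0.05 ]
scene mug 0.59 [276. 405.] [0.61  0.435]
scene mouse 0.83 [194. 172.] [ 0.623 -0.429]
scene mouse 0.39 [232. 337.] [0.527 0.181]
scene mouse 0.27 [228. 284.] [0.591 0.015]
```

View pics/top0.png

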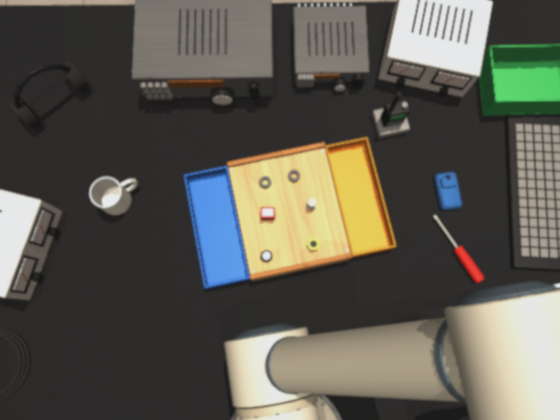

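```bash
python3 - <<'E'
from h import *
im=eyes.get_image("top")
# silhouettes centroids at mid heights
for k,z,n in(("ferrite_a",.063,2),("knob",.066,1),("nut",.064,1),("adapter",.092,1),("relay",.085,1),("board",.05,1)):
    for d in eyes.silhouettes(im,k)[:n]:
        r=d["region"].astype(np.uint8);ys,xs=np.nonzero(r)
        (cx,cy),(w,h),a=cv2.minAreaRect(np.c_[xs,ys].astype(np.float32))
        print(k,round(d["p"],2),d["rect"],np.round(ray(im,ys.mean(),xs.mean(),z)[:2],3),w,h,a)
        if k=="board":
            for p in cv2.boxPoints(((cx,cy),(w,h),a)): print(np.round(ray(im,p[1],p[0],z)[:2],3))
E
```

```text
ferrite_a 0.67 [284.9, 172.8, 16.2, 7.5] [ 0.657 -0.031] 11.0 12.0 90.0
ferrite_a 0.54 [260.9, 179.7, 11.9, 10.8] [0.638 0.044] 10.60660171508789 9.192387580871582 45.0
knob 0.5 [260.4, 254.5, 13.2, 7.8] [0.448 0.041] 11.0 11.0 90.0
nut 0.6 [305.1, 240.7, 13.5, 8.9] [ 0.477 -0.076] 12.0 12.0 90.0
adapter 0.19 [224.7, 143.3, 128.8, 136.7] [ 0.556 -0.016] 122.57302856445312 104.26631927490234 77.79953002929688
relay 0.62 [262.0, 206.6, 14.5, 16.7] [0.553 0.037] 13.0 14.0 90.0
board 0.85 [225.6, 141.9, 126.4, 141.2] [ 0.564 -0.016] 122.40922546386719 104.33692932128906 78.56632232666016
[0.702 0.144]
[ 0.755 -0.127]
[ 0.436 -0.176]
[0.388 0.081]
```

The top view shows the blue tray on the left (about 216,225) and the orange on the right. The ferrites are at (265,183) and (294,176), the knob at (266,256) and the nut at (313,244). The relay is at (268,213) and the adapter at (312,204). The network positions agree with this. The board centre is about (0.566, -0.016) with yaw about 10°, and the sweep goes along board +y.

Request:
servo_tool(
  targets=[-0.53, 0.75, -0.87, 0, -0.95, -0.53, 0.75, -0.87, 0, -0.95, -0.53, 0.75, -0.87, 0, -0.95, -0.53, 0.75, -0.87, 0, -0.95, -0.53, 0.75, -0.87, 0, -0.95, -0.53, 0.75, -0.87, 0, -0.95, -0.53, 0.75, -0.87, 0, -0.95, -0.53, 0.75, -0.87, 0, -0.95, -0.53, 0.75, -0.87, 0, -0.95, -0.53, 0.75, -0.87, 0, -0.95],
)

```text
t: 2.45
ee_pos: [0.2569, -0.4004, 0.2531]
tool_rot: [-3.142, -0.0, 0.995]
force: [-0.2, 0.2, 0.4]
grip_width: 0.0203
finger_force: 0.0
```

```bash
cat >> h.py <<'E'
C=np.array([.5655,-.016]);YB=.174
def to_board(p): d=np.array(p[:2])-C;c,s=np.cos(YB),np.sin(YB);return np.array([c*d[0]+s*d[1],-s*d[0]+c*d[1]])
def to_world(b): c,s=np.cos(YB),np.sin(YB);return C+np.array([c*b[0]-s*b[1],s*b[0]+c*b[1]])
def go(xb,yb,z):
    s=telemetry.read_state();R=cv2.Rodrigues(np.zeros(3))[0]
    from scipy.spatial.transform import Rotation as Ro
    R=Ro.from_euler("xyz",s["tool_rot"]).as_matrix()
    d=np.r_[to_world((xb,yb)),z]-s["ee_pos"]
    print("t",s["t"],"tcp",np.round(s["ee_pos"],3),"board",np.round(to_board(s["ee_pos"]),3),"w",s["grip_width"])
    print("shift",np.round(R.T@d/.2,3),"turn",round((s["tool_rot"][2]-(YB+np.pi/2))/(np.pi/4),3))
E
python3 -c "
from h import *
go(-.104,.043,.20)"
```

```text
t 2.45 tcp [ 0.257 -0.4    0.253] board [-0.37  -0.325] w 0.020296877703297064
shift [ 2.255 -0.279  0.266] turn -0.954
```

Request:
servo_tool(
  targets=[-0.53, 1, -0.28, 0, -0.95, -0.53, 1, -0.28, 0, -0.95, -0.53, 1, -0.28, 0, -0.95, -0.53, 1, -0.28, 0, -0.95, -0.53, 1, -0.28, 0, -0.95, -0.53, 1, -0.28, 0, -0.95, -0.53, 1, -0.28, 0, -0.95],
)

```text
t: 3.15
ee_pos: [0.319, -0.2021, 0.2534]
tool_rot: [3.141, 0.001, 1.738]
force: [0.1, -0.2, -0.4]
grip_width: 0.02
finger_force: 0.0
```

```bash
python3 -c "
from h import *
go(-.104,.043,.15)"
```

```text
t 3.15 tcp [ 0.319 -0.202  0.253] board [-0.275 -0.141] w 0.020045220165866736
shift [0.924 0.849 0.517] turn -0.008
```

Request:
servo_tool(
  targets=[-0.53, 0.92, 0.85, 0.3, -0.01, -0.53, 0.92, 0.85, 0.3, -0.01, -0.53, 0.92, 0.85, 0.3, -0.01, -0.53, 0.92, 0.85, 0.5, -0.01, -0.53, 0.92, 0.85, 0.5, -0.01, -0.53, 0.92, 0.85, 0.5, -0.01, -0.53, 0.92, 0.85, 0.5, -0.01, -0.53, 0.92, 0.85, 0.5, -0.01],
)

```text
t: 3.95
ee_pos: [0.455, 0.0081, 0.1529]
tool_rot: [-3.141, -0.0, 1.747]
force: [-0.5, -0.2, -0.0]
grip_width: 0.0201
finger_force: 0.0
```

```bash
python3 - <<'E'
from h import *
go(-.104,.043,.077)
im=eyes.get_image("scene")
f=im["frame"];cv2.imwrite("pics/s1.png",cv2.resize(f[140:280,180:380],None,fx=4,fy=4,interpolation=3)[:,:,::-1])
E
```

```text
t 3.95 tcp [0.455 0.008 0.153] board [-0.105  0.043] w 0.020085160235711996
shift [0.001 0.004 0.38 ] turn 0.003
```

View pics/s1.png

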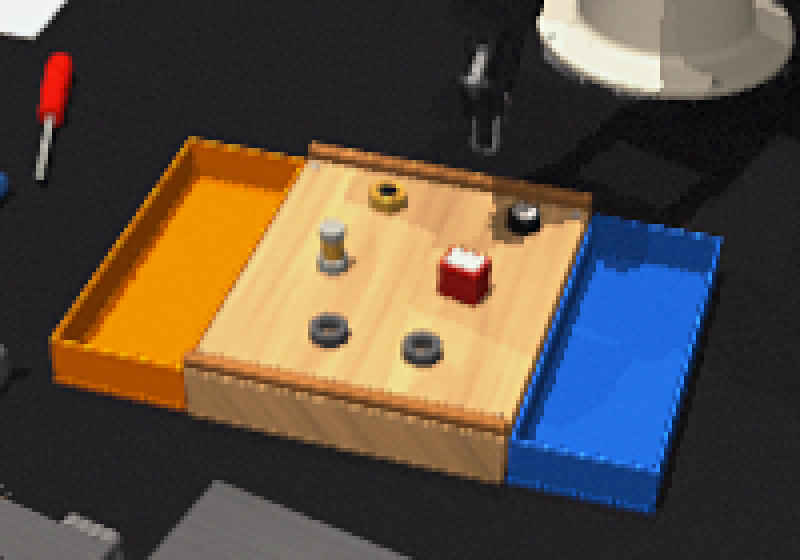

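The scene camera confirms the layout. The fingers at crop (485,140) hover behind the knob at (523,216), and the board and tray sides are as expected.

Request:
servo_tool(
  targets=[-0.53, 0, 0, 0.2, 0, -0.53, 0, 0, 0.3, 0, -0.53, 0, 0, 0.36, 0, -0.53, 0, 0, 0.38, 0, -0.53, 0, 0, 0.38, 0],
)

```text
t: 4.5
ee_pos: [0.4547, 0.0081, 0.0776]
tool_rot: [3.142, 0.0, 1.749]
force: [-0.9, 0.5, 0.6]
grip_width: 0.0197
finger_force: 0.0
```

Request:
servo_tool(
  targets=[-0.53, 0.05, 0, 0, 0, -0.53, 0.1, 0, 0, 0, -0.53, 0.15, 0, 0, 0, -0.53, 0.2, 0, 0, 0, -0.53, 0.25, 0, 0, 0, -0.53, 0.3, 0, 0, 0, -0.53, 0.35, 0, 0, 0, -0.53, 0.4, 0, 0, 0, -0.53, 0.45, 0, 0, 0, -0.53, 0.5, 0, 0, 0, -0.53, 0.54, 0, 0, 0, -0.53, 0.54, 0, 0, 0, -0.53, 0.54, 0, -0.1, 0, -0.53, 0.54, 0, -0.35, 0, -0.53, 0.54, 0, -0.35, 0],
)

```text
t: 6.0
ee_pos: [0.4375, 0.1155, 0.1515]
tool_rot: [3.135, 0.0, 1.751]
force: [-0.2, 0.4, -1.2]
grip_width: 0.02
finger_force: 0.0
```

```bash
python3 - <<'E'
from h import *
im=eyes.get_image("scene")
f=im["frame"];cv2.imwrite("pics/s2.png",cv2.resize(f[140:280,180:380],None,fx=4,fy=4,interpolation=3)[:,:,::-1])
for k in("knob","nut"):
    for d in eyes.place_of(im,k)[:2]: print(k,round(d["p"],2),to_board(ray(im,*d["location"],.05)),to_board(ray(im,*d["location"],.004)))
go(-.097,-.085,.15)
E
```

```text
knob 0.52 [-0.07011281  0.16648195] [-0.12776837  0.15738939]
nut 0.41 [-0.09492908 -0.04137499] [-0.15378357 -0.06050962]
t 6.15 tcp [0.435 0.115 0.147] board [-0.105  0.152] w 0.020353455721468582
shift [-1.184  0.035 -0.013] turn 0.008
```

View pics/s2.png

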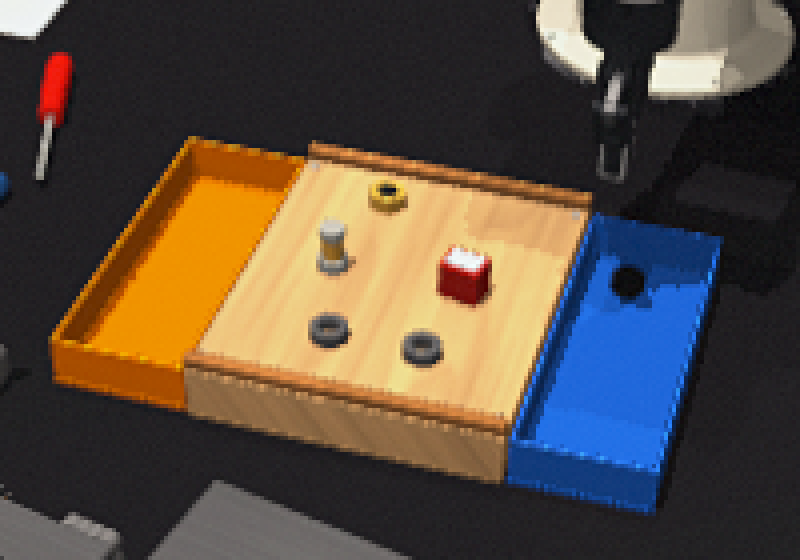

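The knob now lies in the blue tray at crop (628,282), and the other parts are unmoved. Next is the nut.

Request:
servo_tool(
  targets=[-0.53, -1, 0.04, 0, 0, -0.53, -1, 0.04, 0, 0, -0.53, -1, 0.04, 0, 0, -0.53, -1, 0.04, 0, 0, -0.53, -1, 0.04, 0, 0, -0.53, -1, 0.04, 0, 0],
)

```text
t: 6.75
ee_pos: [0.4784, -0.081, 0.146]
tool_rot: [-3.14, -0.001, 1.748]
force: [-1.0, 0.5, -1.1]
grip_width: 0.0204
finger_force: 0.0
```

Request:
servo_tool(
  targets=[-0.53, -0.18, 0, 0, 0, -0.53, -0.18, 0, 0, 0, -0.53, -0.18, 0, 0.2, 0, -0.53, -0.18, 0, 0.3, 0, -0.53, -0.18, 0, 0.36, 0, -0.53, -0.18, 0, 0.36, 0],
)

```text
t: 7.35
ee_pos: [0.4846, -0.1141, 0.0739]
tool_rot: [-3.139, -0.002, 1.752]
force: [-0.7, 0.1, -0.5]
grip_width: 0.02
finger_force: 0.0
```

```bash
python3 -c "
from h import *
go(-.096,.15,.077)"
```

```text
t 7.35 tcp [ 0.485 -0.114  0.074] board [-0.097 -0.083] w 0.02004830164044398
shift [ 1.163  0.012 -0.013] turn 0.009
```

Request:
servo_tool(
  targets=[-0.53, 0.05, 0, -0.015, 0, -0.53, 0.1, 0, -0.015, 0, -0.53, 0.16, 0, -0.015, 0, -0.53, 0.22, 0, -0.015, 0, -0.53, 0.28, 0, -0.015, 0, -0.53, 0.34, 0, -0.015, 0, -0.53, 0.4, 0, -0.015, 0, -0.53, 0.46, 0, -0.015, 0, -0.53, 0.52, 0, -0.015, 0, -0.53, 0.58, 0, -0.015, 0, -0.53, 0.64, 0, -0.015, 0, -0.53, 0.7, 0, -0.015, 0, -0.53, 0.76, 0, -0.015, 0, -0.53, 0.82, 0, -0.015, 0, -0.53, 0.88, 0, -0.015, 0, -0.53, 0.94, 0, -0.015, 0, -0.53, 1, 0, -0.015, 0],
)

```text
t: 9.05
ee_pos: [0.4495, 0.0824, 0.0783]
tool_rot: [-3.142, -0.0, 1.751]
force: [-0.1, 0.1, 1.2]
grip_width: 0.0201
finger_force: 0.0
```

Request:
servo_tool(
  targets=[-0.53, 0.05, 0, 0, 0, -0.53, 0.1, 0, 0, 0, -0.53, 0.15, 0, 0, 0, -0.53, 0.2, 0, 0, 0, -0.53, 0.2, 0, 0, 0, -0.53, 0.2, 0, -0.1, 0, -0.53, 0.2, 0, -0.35, 0, -0.53, 0.2, 0, -0.35, 0],
)

```text
t: 9.85
ee_pos: [0.4446, 0.1209, 0.1525]
tool_rot: [3.135, 0.0, 1.751]
force: [0.2, -1.1, -0.7]
grip_width: 0.02
finger_force: 0.0
```

```bash
python3 - <<'E'
from h import *
im=eyes.get_image("scene")
f=im["frame"];cv2.imwrite("pics/s3.png",cv2.resize(f[140:280,180:380],None,fx=4,fy=4,interpolation=3)[:,:,::-1])
for d in eyes.place_of(im,"ferrite_a")[:2]: print(round(d["p"],2),to_board(ray(im,*d["location"],.05)))
go(.082,.009,.15)
E
```

```text
0.64 [ 0.08893964 -0.02194417]
0.41 [0.08897493 0.0477097 ]
t 9.95 tcp [0.443 0.121 0.149] board [-0.097  0.156] w 0.019780530537907397
shift [-0.739  0.89  -0.001] turn 0.008
```

View pics/s3.png

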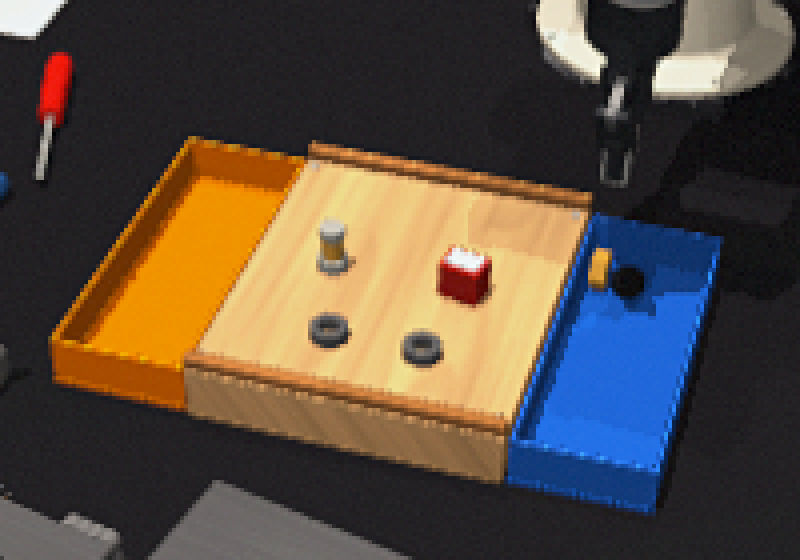

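The nut dropped into the blue tray and is on edge at crop (600,270), beside the knob. The ferrites are still in place at (328,330) and (421,348).

Request:
servo_tool(
  targets=[-0.53, -0.73, 0.9, -0.05, 0, -0.53, -0.73, 0.9, -0.05, 0, -0.53, -0.73, 0.9, -0.05, 0, -0.53, -0.73, 0.9, 0, 0, -0.53, -0.73, 0.9, 0, 0, -0.53, -0.73, 0.9, 0, 0, -0.53, -0.73, 0.9, 0, 0, -0.53, -0.73, 0.9, 0, 0],
)

```text
t: 10.75
ee_pos: [0.6445, 0.0097, 0.1473]
tool_rot: [-3.139, -0.001, 1.751]
force: [-0.2, -0.1, -0.0]
grip_width: 0.02
finger_force: 0.0
```

```bash
python3 -c "
from h import *
go(.083,.011,.077)"
```

```text
t 10.75 tcp [0.645 0.01  0.147] board [0.082 0.012] w 0.020018844356544982
shift [-0.003  0.004  0.352] turn 0.008
```

Request:
servo_tool(
  targets=[-0.53, 0, 0, 0.2, 0, -0.53, 0, 0, 0.3, 0, -0.53, 0, 0, 0.34, 0, -0.53, 0, 0, 0.35, 0, -0.53, 0, 0, 0.35, 0],
)

```text
t: 11.25
ee_pos: [0.6459, 0.0096, 0.079]
tool_rot: [3.141, 0.0, 1.751]
force: [-0.4, 0.5, 0.7]
grip_width: 0.0201
finger_force: 0.0
```

Request:
servo_tool(
  targets=[-0.53, 0.05, 0, 0, 0, -0.53, 0.1, 0, 0, 0, -0.53, 0.15, 0, 0, 0, -0.53, 0.2, 0, 0, 0, -0.53, 0.25, 0, 0, 0, -0.53, 0.3, 0, 0, 0, -0.53, 0.35, 0, 0, 0, -0.53, 0.4, 0, 0, 0, -0.53, 0.45, 0, 0, 0, -0.53, 0.5, 0, 0, 0, -0.53, 0.55, 0, 0, 0, -0.53, 0.6, 0, 0, 0, -0.53, 0.65, 0, 0, 0, -0.53, 0.7, 0, 0, 0, -0.53, 0.7, 0, 0, 0, -0.53, 0.7, 0, -0.1, 0, -0.53, 0.7, 0, -0.35, 0, -0.53, 0.7, 0, -0.35, 0],
)

```text
t: 13.05
ee_pos: [0.6236, 0.1473, 0.1539]
tool_rot: [3.133, 0.0, 1.751]
force: [0.8, -0.7, -1.4]
grip_width: 0.0199
finger_force: 0.0
```

```bash
python3 - <<'E'
from h import *
im=eyes.get_image("scene")
f=im["frame"];cv2.imwrite("pics/s4.png",cv2.resize(f[140:280,180:380],None,fx=4,fy=4,interpolation=3)[:,:,::-1])
for d in eyes.place_of(im,"ferrite_a")[:2]: print(round(d["p"],2),to_board(ray(im,*d["location"],.05)))
go(.088,-.065,.15)
E
```

```text
0.62 [0.11492338 0.18233105]
0.44 [ 0.09911626 -0.01428492]
t 13.15 tcp [0.621 0.147 0.15 ] board [0.083 0.151] w 0.0199350469066104
shift [-1.079  0.017 -0.002] turn 0.008
```

View pics/s4.png

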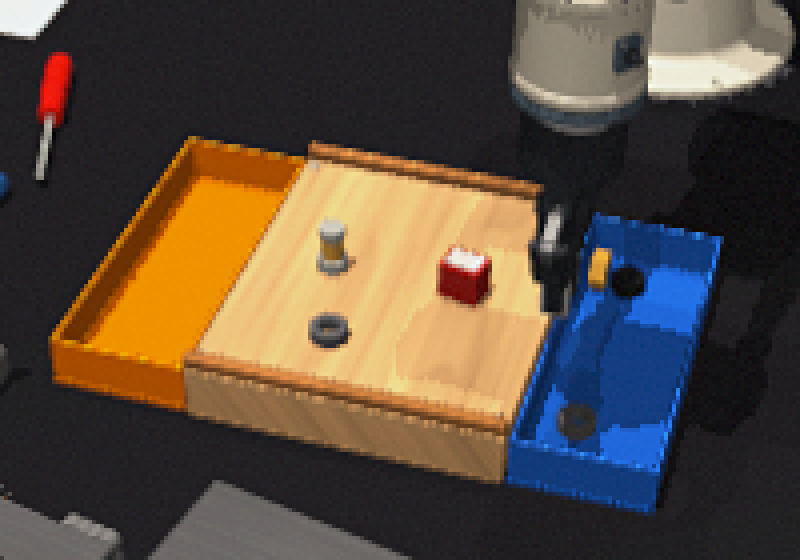

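The first ferrite is in the tray at crop (577,422), and the second is still at (328,330). The last sweep is next.

Request:
servo_tool(
  targets=[-0.53, -1, 0.025, 0, 0, -0.53, -1, 0.025, 0, 0, -0.53, -1, 0.025, 0, 0, -0.53, -1, 0.025, 0, 0, -0.53, -1, 0.025, 0, 0, -0.53, -1, 0.025, 0, 0],
)

```text
t: 13.75
ee_pos: [0.6609, -0.0501, 0.1469]
tool_rot: [-3.14, -0.001, 1.748]
force: [-0.8, 1.2, 0.0]
grip_width: 0.02
finger_force: 0.0
```

Request:
servo_tool(
  targets=[-0.53, -0.09, 0, 0, 0, -0.53, -0.09, 0, 0, 0, -0.53, -0.09, 0, 0.2, 0, -0.53, -0.09, 0, 0.3, 0, -0.53, -0.09, 0, 0.36, 0, -0.53, -0.09, 0, 0.36, 0],
)

```text
t: 14.35
ee_pos: [0.6638, -0.0657, 0.0748]
tool_rot: [-3.139, -0.001, 1.752]
force: [0.7, -0.1, -0.3]
grip_width: 0.0203
finger_force: 0.0
```

```bash
python3 -c "
from h import *
go(.088,.15,.077)"
```

```text
t 14.35 tcp [ 0.664 -0.066  0.075] board [ 0.088 -0.066] w 0.02030043442636777
shift [ 1.08   0.006 -0.01 ] turn 0.009
```

Request:
servo_tool(
  targets=[-0.53, 0.05, 0, -0.015, 0, -0.53, 0.1, 0, -0.015, 0, -0.53, 0.16, 0, -0.015, 0, -0.53, 0.22, 0, -0.015, 0, -0.53, 0.28, 0, -0.015, 0, -0.53, 0.34, 0, -0.015, 0, -0.53, 0.4, 0, -0.015, 0, -0.53, 0.46, 0, -0.015, 0, -0.53, 0.52, 0, -0.015, 0, -0.53, 0.58, 0, -0.015, 0, -0.53, 0.64, 0, -0.015, 0, -0.53, 0.7, 0, -0.015, 0, -0.53, 0.76, 0, -0.015, 0, -0.53, 0.82, 0, -0.015, 0, -0.53, 0.88, 0, -0.015, 0, -0.53, 0.94, 0, -0.015, 0],
)

```text
t: 15.95
ee_pos: [0.6308, 0.1195, 0.0793]
tool_rot: [3.142, -0.0, 1.751]
force: [-0.7, -0.2, 0.0]
grip_width: 0.0202
finger_force: 0.0
```

Request:
servo_tool(
  targets=[-0.53, 0.05, 0, 0, 0, -0.53, 0.1, 0, 0, 0, -0.53, 0.15, 0, 0, 0, -0.53, 0.15, 0, 0, 0, -0.53, 0.15, 0, -0.1, 0, -0.53, 0.15, 0, -0.35, 0, -0.53, 0.0, 0, -0.6, 0, -0.53, -0.5, 0, -0.7, 0, -0.53, -0.9, 0, -0.7, 0, -0.53, -0.9, 0, -0.7, 0, -0.53, -0.9, 0, -0.7, 0],
)

```text
t: 17.05
ee_pos: [0.6635, -0.062, 0.2199]
tool_rot: [3.141, 0.001, 1.749]
force: [0.7, -0.9, 0.2]
grip_width: 0.0199
finger_force: 0.0
```

```bash
python3 - <<'E'
from h import *
a=eyes.get_image("scene")["frame"][140:280,180:380];b=eyes.get_image("top")["frame"][130:300,170:410]
r=lambda f:cv2.resize(f,(390,300),interpolation=3)[:,:,::-1]
cv2.imwrite("pics/s5.png",np.hstack([r(a),r(b)]))
E
```

```text
(no output)
```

View pics/s5.png

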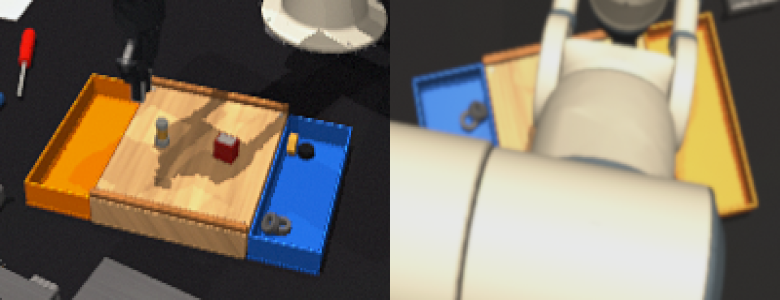

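All four spares are in the blue tray: both ferrites at (275,223) of the scene crop, the nut at (291,143) and the knob at (306,150). The adapter and relay are still standing, and the arm is clear above.

```bash
python3 -c "
from h import *
print(arm.job_done())"
```

```text
the job is handed in; nothing more can be done
None
```

I swept all four spares into the blue tray, with the adapter and relay left standing in place, and handed the job in at about 17 s; no verdict came back.

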